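# Latch the mortar pen's gate with its gravity bar

## Robot

A 6-joint arm with a two-finger parallel gripper is mounted at the origin on the work surface. World frame = base frame: x ahead of the robot, y to its left, z up, the work surface at z = 0. Lengths are in m, angles in rad, forces in N, time in s.
With the tool pointing down it reaches from about 0.375 to 0.9 m from the base axis. Payload 3.1 kg.
Tool frame: the origin (TCP) lies at the very end of the fingers, on their centre line; the grasp point (between the pads) lies 19 mm behind it (grip_depth is the distance from the TCP to the grasp point, in m); z points along the fingers, y is the direction in which the jaws open and shut (so a half turn about z gives the same grasp; the last joint's range is limited). The gripper opens to 85 mm and grips with 20 to 120 N. Pads are 22 mm wide; open, the fingers measure 114 mm over their backs; the gripper's body (76 mm by 85 mm) begins 54 mm behind the grasp point. The pads swing forward as they close: fully open they stand 13 mm farther back than shut.
Start: joints at [-1.407, 0.527, 1.433, -0, 1.181, -0.178], TCP at [0.21, -0.589, 0.231] pointing down, gripper open.
Joint ranges: [-3.08, 3.08], [-0.75, 2.2], [0.22, 2.44], [-1.43, 4.57], [0, 2.65], [-2.85, 2.85]. Speed limits (rad/s): [2.79, 2.79, 3.14, 3.14, 3.14, 3.14].

## Interface

Orientations are given as a unit quaternion [x, y, z, w].
In Python, from plant import get_state, get_image, camera_info, job_done, grip_depth gives the robot as it stands.
- The arm moves only by the tool servo_tool, never from a script. Its argument "commands" is a list of rows, each a list of 3 entries, a list of its own where there are three numbers: the shift along the tool's x, y, z in mm, then the turn about the tool's z in rad, then the finger opening in mm, from 0 to 85.4. In form: [[[dx, dy, dz], yaw, claw], ...]. A call has 1 to 8 rows; each row is the pose to reach, as a shift and turn from the pose commanded when the call began, along the tool's axes at that moment; what a row does not reach only later rows make up. A row lasts 1/8 s, in which the tool goes at most 62.5 mm and 10.7 degrees, less where a joint would pass 70% of its speed; a pose out of reach is approached as far as the arm can. A call with a gripper value outside its range is refused whole. The fingers move at their own pace and stop on an object; "squeeze" is the grip in N (left out, the last holds). Time passes only in rows, so rows that repeat a pose let the fingers close. It gives the time, the measured TCP pose, the force and the opening at its end, in the units of the state.
- get_state(): the state, without advancing time (a new reading comes with each control period).
- get_image(name): name is "side" or "top" or "wrist"; returns the picture (400x640x3 uint8, blue, green, red); there is no depth.
- camera_info(name): a dict with "fx", "fy", "cx", "cy" (pixels), "rvec" (rotation vector, rad) and "tvec" (3), from world to camera coordinates, as OpenCV has them; the wrist camera has in their place "T_tool_cam" (4x4, takes a point from camera to tool coordinates, whose origin is the TCP and whose axes are the flange's). Camera axes: x right, y down, z forward; pixel columns grow to the right and rows downward; lengths in m; the calibration is good to about 2 mm. A picture is of the moment at which its call begins: read the wrist's pose just before it. camera_info takes no time and is no camera call.
- job_done(): hands the job in, once; it reports no verdict.
The state is a dict: "clock": time; "q": joint angles; "dq": joint speeds; "joint_efforts": joint torques, N m; "position": TCP position; "orientation": TCP orientation; "wrist_force": force on the tool from outside, world axes, zero at the start; "ft_torque": the same for the moment, N m; "grip_width": finger opening in m.
Only numpy, scipy, OpenCV 4.12 (cv2) and the standard library are available. Lean on these libraries where they do the work, as an engineer would, in place of code of your own. Each camera call takes 0.05 s, during which the arm holds its last target.

## Task

Before the cart is rolled in past the shutter, close the gate of the pen that holds the stone mortar: lift the brass latch bar by its black knob, swing the blue gate shut so that the raised bar passes over the lip of the red keeper, and let the bar drop all the way down into the notch. Nobody knows exactly where the keeper is clamped, so ease the bar gently against the keeper's back stop to find the notch and never force it (under 20 N). Let go at the end and leave the mortar, bowl, board and pestle where they are.

Things in the scene. Friction and masses are not known exactly. Their poses are not given: they have to be found in the camera images.
- pen: Fixed steel rail pen round the mortar, 225 mm deep, 310 wide, 112 high. Origin on the cart's shelf (z 0) in the line of the shut gate; x points into the pen (away from the robot at yaw 0), y along the shut gate towards its hinge, z up. The blue gate, 235 long, 94 high, 12 thick, runs from the hinge (y +140) to -y. It carries the latch bar on its outer (-x) face.
- hinge (a point): Foot of the gate's vertical hinge axis, in the pen's frame at x 0, y +140 mm, z 0.
- keeper_slot (a point): Middle of the slot (pen frame x -16, y -145, z 50 mm) along which the red keeper, a plate 12 mm thick in y, was clamped by eye: its notch's centre is anywhere within 28 mm either side of this point in the pen's x. No reading tells where: feel for it. The notch is a U open upward, 14 mm wide in x: 2 mm play each side of the bar. Its floor is at z 88, 5 mm under the seated bar, which hangs level.
- lip_height (a point): Height of the keeper's lip, z 113 mm, directly above keeper_slot. The lip, on the notch's -x side, is 60 mm deep in x, flat on top, square-faced, no ramp: the bar passes only if raised 20 mm there (latch above 0.12). On the +x side a back stop to z 163 cannot be passed: a raised bar touching it is over the notch, 2 mm past its centre. The keeper is rigid; it takes at most 20 N from the bar.
- gate (a joint): Gate swing, rad: 0 parallel to the pen's y; grows as the free end swings out to the pen's -x (clockwise from above); range -0.12 to 0.65. Stays where left; about 0.6 N at the knob moves it. Latched it reads between -0.11 and +0.11, depending on the keeper; with the bar down in front of the lip, more than 0.14.
- latch (a joint): Turn of the latch bar about its pivot in rad: 0 when level and fully down (it rests on an inner stop), growing as the keeper end rises; range 0 to 0.30. Falls back by its own weight when released.
- bar: Brass latch bar, 10 mm wide, 14 high, with its knob, 0.19 to 0.35 kg. Origin on its level pivot axis, on its centre line: 100 mm from the hinge along the gate, 16 mm out from the gate's middle plane, z 100 mm. -y runs along the bar to the keeper end (210 mm), x is the gate's normal, z up when level. It meets the keeper 185 mm from the pivot.
- knob (a point): Grip point: middle of the upright round black knob on the bar, 24 mm across, 34 tall (17 either way), on a 14 mm stem. In the bar's frame 100 mm along -y, 40 mm above the pivot (200 mm along the gate from the hinge); it moves on an arc about the pivot as the bar rises. Bar's top 33 mm, gate's top 46 mm below it.
- mortar: Bystander: grey stone mortar, 150 mm wide, 100 mm tall, 3 kg, inside the pen. Origin under its centre.
- bowl: Bystander: aluminium bowl, 170 mm wide, 60 mm tall. Origin under its centre.
- board: Bystander: yellow plastic cutting board 200 x 280 x 14 mm. Origin under its centre.
- pestle: Bystander: wooden pestle 187 mm long, 38 mm thick, lying along its y on the board. Origin under its middle.

How it is judged:
On the way, in this order (a step that is already met when the one before it is completed fails the run):
1. the bar is raised (latch above 0.1 rad) while the gate is still outside the keeper (value of joint latch above 0.1 rad and value of joint gate above 0.14 rad), for 0.05 s.
2. the raised bar is carried over the lip with the gate almost shut (gate below 0.115 rad) (value of joint latch above 0.06 rad and value of joint gate below 0.115 rad), for 0.05 s.
At the end, for the whole second after the job is handed in: The latch bar is fully down (latch below 0.03 rad) in the keeper's notch, the gate is shut (gate between -0.115 and +0.115 rad), both at rest (value of joint latch below 0.03 rad and value of joint gate between -0.115 and 0.115 rad and velocity of joint gate between -0.05 and 0.05 rad/s and velocity of joint latch between -0.05 and 0.05 rad/s); the robot touches nothing.
It fails at once if the bar is forced against the keeper (more than 20 N) (contact force between bar and pen above 20 N).
It fails at once if the mortar is disturbed (moved more than 20 mm) (distance of mortar from where it was at the start of the episode above 0.02 m).
It fails at once if the bowl is disturbed (moved more than 20 mm) (distance of bowl from where it was at the start of the episode above 0.02 m).
It fails at once if the board is disturbed (moved more than 20 mm) (distance of board from where it was at the start of the episode above 0.02 m).
It fails at once if the pestle is disturbed (moved more than 30 mm) (distance of pestle from where it was at the start of the episode above 0.03 m).
It also fails if it takes over 58 s, if anything falls off the work surface, if the arm or the gripper's body presses on something with over 40 N, if the wrist force passes 120 N, or if a joint passes its speed limit or range.

## Working session

There is one attempt and no reset: what is moved stays moved. The work goes in short steps, Python scripts to look and compute and a tool call to move; the robot and the scene stay as the last step left them, time stands still between calls to the robot, and variables do not carry over. Pictures are saved under pics/ and viewed, and the job is handed in when it is done.

Besides the shell and the picture viewer there is one more tool, called after "Call:" as name(argument=value, ...) on one line, values as JSON. servo_tool: Moves the arm, as the interface text tells. Its arguments: {"type":"object","properties":{"commands":{"type":"array","items":{"type":"array"}},"squeeze":{"type":"number"}},"required":["commands"]}

```bash
mkdir -p pics; python3 - <<'E'
from plant import *
import cv2
s=get_state()
for k,v in s.items(): print(k,v)
print(grip_depth)
for n in("side","top","wrist"):
    print(n,camera_info(n)); cv2.imwrite(f"pics/{n}0.png",get_image(n))
E
```

```text
clock 0.0
q [-1.40645723e+00  5.28467029e-01  1.43392524e+00  2.24121478e-05
  1.18140246e+00 -1.78506498e-01]
dq [ 0.00107573 -0.00021233  0.00092463 -0.00067975  0.00053053  0.00019652]
joint_efforts [ 1.21898040e-03 -4.42349732e+01 -1.78026080e+01 -1.13420281e-04
  8.37543514e-03  8.90577724e-06]
position [ 0.21001401 -0.58788545  0.2303258 ]
orientation [ 9.85343188e-01  1.70580158e-01  1.81615936e-05 -1.10093777e-03]
wrist_force [-0.18800814 -0.09644943 -0.39441121]
ft_torque [ 0.01676715  0.01049806 -0.04064393]
grip_width 0.08547577863124337
0.0187
side {'fx': 377.4236847431739, 'fy': 377.4236847431739, 'cx': 316.8507284104323, 'cy': 195.51640975140714, 'rvec': array([ 0.29720341, -2.7253983 ,  1.35358091]), 'tvec': array([0.5584297 , 0.20321055, 1.18150208])}
top {'fx': 489.6125061278424, 'fy': 489.6125061278424, 'cx': 307.80852587480666, 'cy': 202.80120953455142, 'rvec': array([ 2.15037711, -2.0902225 ,  0.21651975]), 'tvec': array([-0.06951221,  0.57720828,  1.66616664])}
wrist {'fx': 282.2420470570119, 'fy': 282.2420470570119, 'cx': 317.87350647683195, 'cy': 199.87000000294339, 'T_tool_cam': array([[-9.10019300e-05, -9.65268526e-01, -2.61259765e-01,
         6.56907065e-02],
       [ 9.99999063e-01, -4.44682160e-04,  1.29463429e-03,
         1.36879035e-04],
       [-1.36584729e-03, -2.61259402e-01,  9.65267662e-01,
        -1.42003866e-01],
       [ 0.00000000e+00,  0.00000000e+00,  0.00000000e+00,
         1.00000000e+00]])}
```

View pics/side0.png

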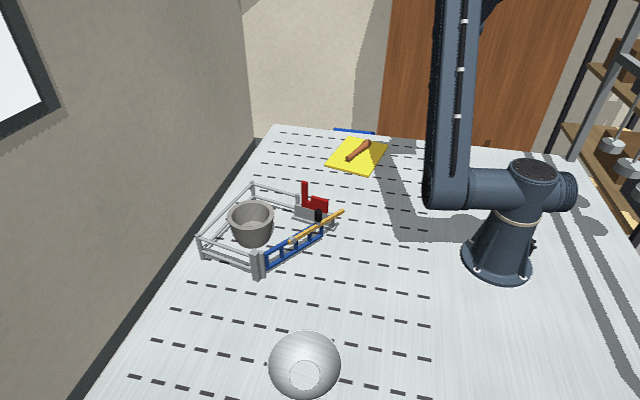

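View pics/top0.png

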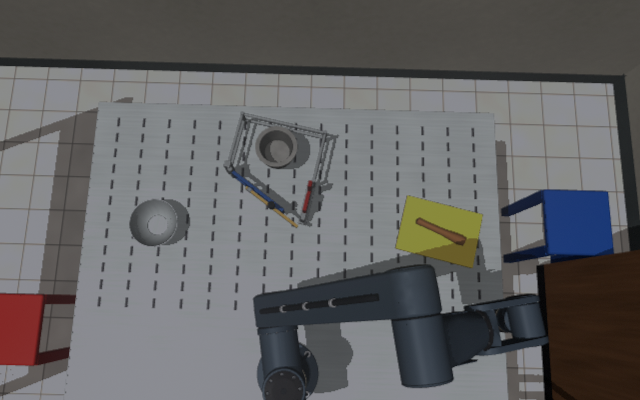

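View pics/wrist0.png

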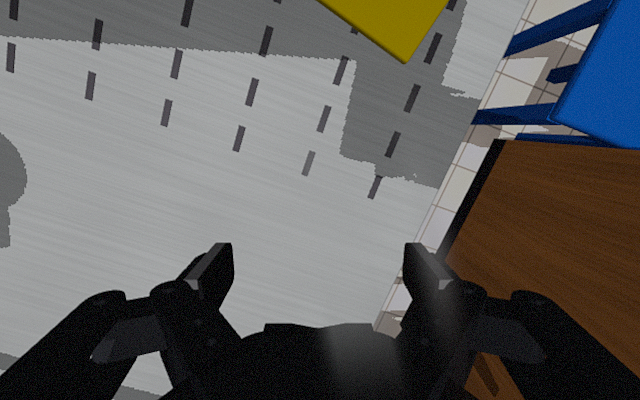

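```bash
python3 - <<'E'
import cv2
a=cv2.imread("pics/top0.png")[100:240,210:350]; cv2.imwrite("pics/tc.png",cv2.resize(a,None,fx=4.2,fy=4.2,interpolation=cv2.INTER_CUBIC))
a=cv2.imread("pics/side0.png")[170:290,190:360]; cv2.imwrite("pics/sc.png",cv2.resize(a,None,fx=4.5,fy=4.5,interpolation=cv2.INTER_CUBIC))
E
```

```text
(no output)
```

View pics/tc.png

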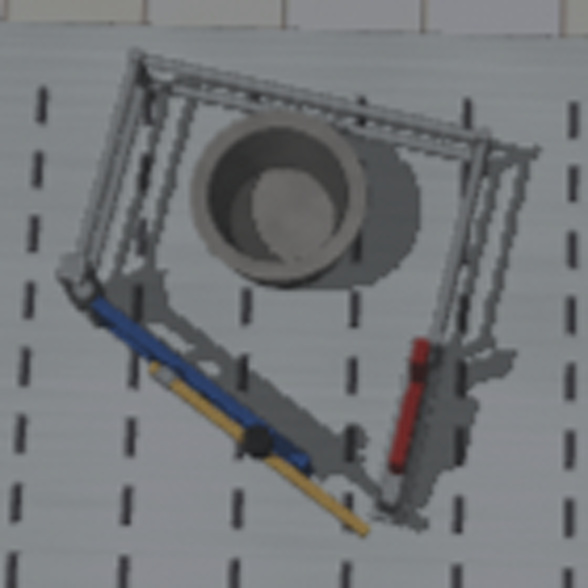

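View pics/sc.png

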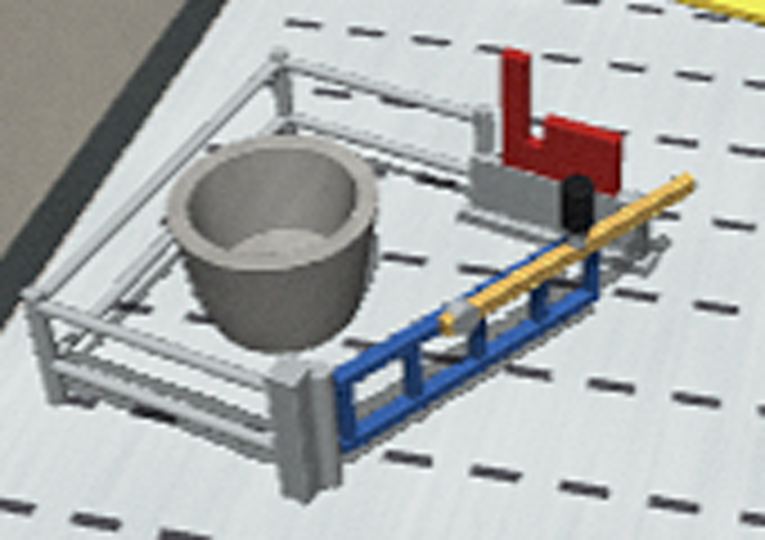

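```bash
cat > fit.py <<'E'
import numpy as np,cv2
from scipy.optimize import least_squares
from plant import camera_info
cams={n:camera_info(n) for n in("side","top")}
def proj(n,P):
    c=cams[n];K=np.array([[c['fx'],0,c['cx']],[0,c['fy'],c['cy']],[0,0,1]])
    return cv2.projectPoints(np.array(P,float).reshape(-1,1,3),c['rvec'],c['tvec'],K,None)[0].reshape(-1,2)
def pen2w(p,P):
    P=np.atleast_2d(P).astype(float)/1000;c,s=np.cos(p[2]),np.sin(p[2])
    return np.c_[p[0]+c*P[:,0]-s*P[:,1],p[1]+s*P[:,0]+c*P[:,1],P[:,2]+p[5]]
def gp(g,a,o,z): # along gate, out, height -> pen frame
    return [-a*np.sin(g)-o*np.cos(g),140-a*np.cos(g)+o*np.sin(g),z]
E
cat > f1.py <<'E'
from fit import *
def S(u,v): return((u+.5)/4.5-.5+190,(v+.5)/4.5-.5+170)
def T(u,v): return((u+.5)/4.2-.5+210,(v+.5)/4.2-.5+100)
obs=[ # cam, pixel, func(p)->pen mm, weight
("top",T(259,437),lambda p:gp(p[3],200,16,157),1),
("top",T(364,530),lambda p:gp(p[3],310,16,107),1),
("top",T(305,463),lambda p:gp(p[3],235,0,94),1),
("top",T(397,470),lambda p:[p[4]-16-67,-145,113],1),
("top",T(422,342),None,0),
("top",T(137,60),lambda p:[222,150,112],.4),
("top",T(485,140),lambda p:[222,-150,112],.4),
("side",S(578,182),lambda p:gp(p[3],200,16,157),1),
("side",S(686,182),lambda p:gp(p[3],310,16,107),1),
("side",S(597,248),lambda p:gp(p[3],235,0,94),1),
("side",S(529,62),lambda p:[p[4]-9,-139,163],1),
("side",S(543,120),lambda p:[p[4]-23,-139,113],1),
("side",S(617,140),lambda p:[p[4]-83,-139,113],1),
("side",S(280,55),lambda p:[222,-150,112],0),
]
def r(p,full=False):
    out=[]
    for n,px,f,w in obs:
        if not w: continue
        out.append(w*(proj(n,pen2w(p,f(p)))[0]-px))
    return np.ravel(out)
s=least_squares(r,[.6,.1,-.2,.4,0,0],x_scale=[.1,.1,.1,.1,10,.1],loss='soft_l1')
print(s.x); print(r(s.x).reshape(-1,2).round(2))
p=s.x
np.save("p.npy",p)
for z in(140,): print("knob w",pen2w(p,gp(p[3],200,16,z)))
E
python3 f1.py
```

```text
[ 0.65687095  0.08437427 -0.2111475   0.42923638 -1.55292523 -0.00173212]
[[-0.7  -0.31]
 [ 0.48  0.19]
 [ 0.4  -0.31]
 [-0.42 -1.8 ]
 [ 0.48 -2.5 ]
 [ 0.29 -2.41]
 [ 0.09  0.92]
 [ 1.65 -1.24]
 [ 0.6  -5.37]
 [-0.52  0.36]
 [ 0.28  0.84]
 [ 0.55  1.15]]
knob w [[0.55388192 0.07045179 0.13826788]]
```

```bash
sed -i 's/,150,112\],.4/,150,112],0/; s/,-150,112\],.4/,-150,112],0/; s/("side",S(597,248),\(.*\),1)/("side",S(597,248),\1,0)/' f1.py; python3 f1.py
cat > ov.py <<'E'
from fit import *
import sys
def wire(p,lat=0):
    k=p[4];g=p[3];L=[]
    def box(f,A,B):
        c=[f(*[ (A,B)[(i>>j)&1][j] for j in range(3)]) for i in range(8)]
        for i in range(8):
            for j in range(3):
                if not i>>j&1: L.append((c[i],c[i|1<<j]))
    I=lambda x,y,z:[x,y,z]
    G=lambda a,o,z:gp(g,a,o,z)
    box(I,(k-83,-151,88),(k-23,-139,113)); L.append(([k-9,-139,88],[k-9,-139,163]));L.append(([k-9,-151,163],[k-9,-139,163]))
    box(G,(0,-6,0),(235,6,94)); box(G,(100,11,93),(310,21,107)); box(G,(188,4,123),(212,28,157))
    box(I,(-16,-155,0),(225,155,112))
    return L
def draw(n,img,p,crop,f,out):
    x0,y0,x1,y1=crop
    a=cv2.resize(img[y0:y1,x0:x1],None,fx=f,fy=f,interpolation=cv2.INTER_CUBIC)
    for A,B in wire(p):
        q=proj(n,pen2w(p,[A,B])); q=((q-[x0,y0]+.5)*f-.5).round().astype(int)
        cv2.line(a,tuple(map(int,q[0])),tuple(map(int,q[1])),(0,255,0),1)
    cv2.imwrite(out,a)
if __name__=="__main__":
    p=np.load("p.npy")
    draw("top",cv2.imread("pics/top0.png"),p,(210,100,350,240),4.2,"pics/ot.png")
    draw("side",cv2.imread("pics/side0.png"),p,(190,170,360,290),4.5,"pics/os.png")
E
python3 ov.py
```

```text
[ 6.61255805e-01  8.23363737e-02 -1.99390345e-01  4.54214248e-01
 -7.90439818e+00 -7.09371705e-04]
[[-0.72 -0.6 ]
 [ 0.2   0.25]
 [ 0.34 -0.45]
 [ 0.19 -1.73]
 [-0.17  0.63]
 [ 1.73 -1.29]
 [-0.35 -0.11]
 [ 0.46  0.35]
 [ 0.81  0.53]]
knob w [[0.5546731  0.07051202 0.13929063]]
```

View pics/ot.png

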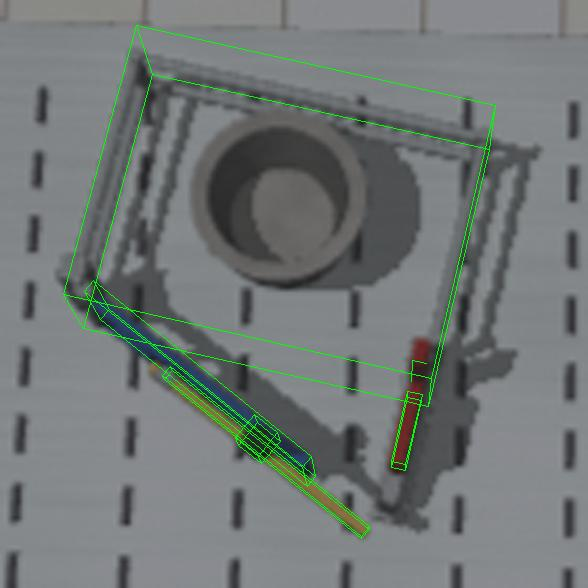

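View pics/os.png

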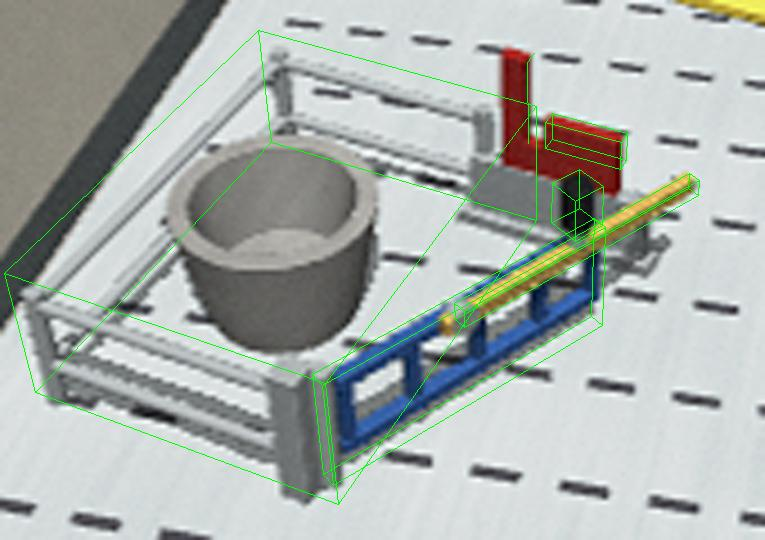

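Call:
servo_tool(commands=[[[20, -18, 0], -0.04, 85], [[55, -51, 0], -0.12, 85], [[95, -88, 0], -0.2, 85], [[135, -125, 0], -0.28, 85], [[175, -162, 0], -0.36, 85], [[215, -199, 0], -0.44, 85], [[255, -236, 0], -0.52, 85], [[295, -272, 0], -0.58, 85]])

```text
clock: 1.15
position: [0.397, -0.2316, 0.2313]
orientation: [0.895, 0.446, 0.0, 0.0]
wrist_force: [0.0, 0.2, 0.1]
grip_width: 0.0853
```

```bash
cat > st.py <<'E'
from plant import get_state
import numpy as np
from scipy.spatial.transform import Rotation as R
def show(tgt=None):
    s=get_state();M=R.from_quat(s['orientation']).as_matrix()
    print("t",s['clock'],"pos",s['position'].round(4),"q",s['q'].round(2),"F",s['wrist_force'].round(2),"w",round(s['grip_width'],4))
    print("toolx ang",np.degrees(np.arctan2(M[1,0],M[0,0])).round(2),"toolz",M[:,2].round(4))
    print("F tool",(M.T@s['wrist_force']).round(2))
    if tgt is not None: print("shift mm",(M.T@(np.array(tgt)-s['position'])*1000).round(1))
    return s,M
E
python3 -c "
from st import *
show([.5547,.0705,.231])"
```

```text
t 1.15 pos [ 0.397  -0.2316  0.2313] q [-0.77  0.31  1.83  0.    1.   -0.13] F [0.05 0.18 0.07] w 0.0853
toolx ang 52.97 toolz [ 1.e-04  0.e+00 -1.e+00]
F tool [ 0.17 -0.07 -0.07]
shift mm [ 3.362e+02 -5.610e+01  3.000e-01]
```

Call:
servo_tool(commands=[[[40, -7, 0], 0, 85], [[90, -15, 0], 0, 85], [[145, -24, 0], 0, 85], [[200, -33, 0], 0, 85], [[255, -43, 0], 0, 85], [[300, -50, 0], 0, 85], [[336, -56, 0], 0, 85], [[336, -56, 0], 0, 85]])

```text
clock: 2.15
position: [0.5554, 0.0706, 0.231]
orientation: [0.895, 0.447, 0.0, -0.0]
wrist_force: [-1.4, -0.6, -0.9]
grip_width: 0.0848
```

```bash
python3 -c "
from st import *
from plant import *
import cv2
s,M=show([.5547,.0705,.231])
for n in('wrist','side','top'): cv2.imwrite(f'pics/{n}1.png',get_image(n))
np.savez('w1.npz',p=s['position'],M=M)
"
```

```text
t 2.15 pos [0.5554 0.0706 0.231 ] q [-0.07  0.44  1.6   0.    1.1   0.57] F [-1.44 -0.56 -0.88] w 0.0848
toolx ang 53.09 toolz [ 4.e-04  3.e-04 -1.e+00]
F tool [-1.32 -0.81  0.88]
shift mm [-0.5 -0.5  0. ]
```

View pics/wrist1.png

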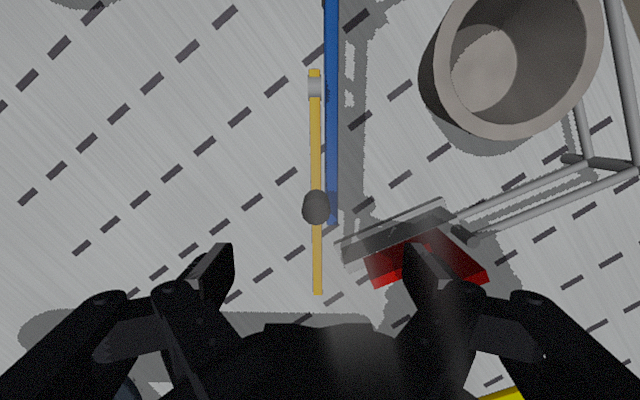

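```bash
python3 - <<'E'
import cv2
a=cv2.imread("pics/wrist1.png")[0:300,250:500]; cv2.imwrite("pics/wc.png",cv2.resize(a,None,fx=2,fy=2,interpolation=cv2.INTER_CUBIC))
a=cv2.imread("pics/wrist1.png")[180:300,280:500]; cv2.imwrite("pics/wd.png",cv2.resize(a,None,fx=3.5,fy=3.5,interpolation=cv2.INTER_CUBIC))
E
```

```text
(no output)
```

View pics/wc.png

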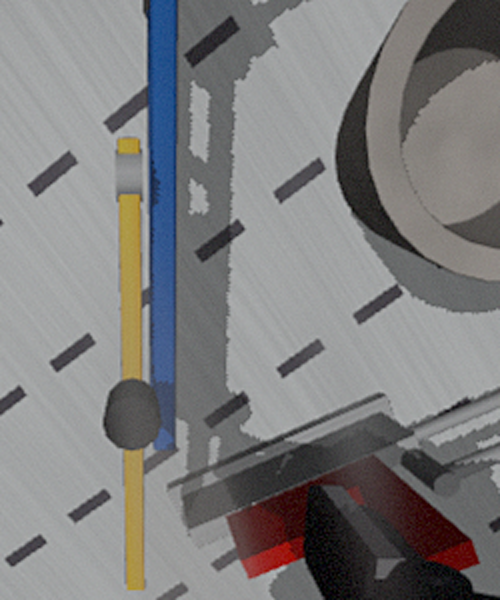

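View pics/wd.png

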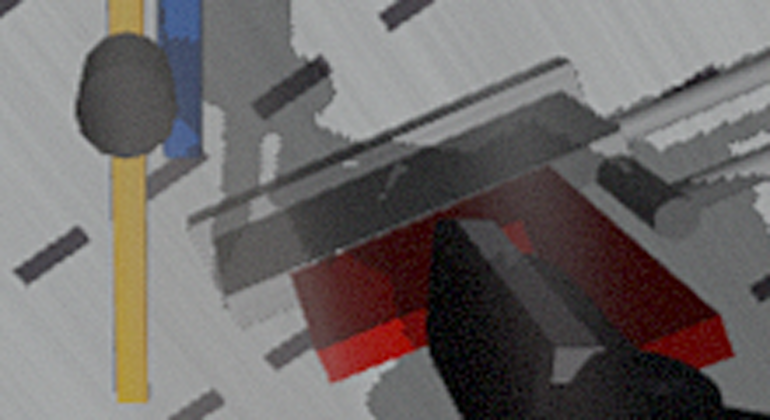

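```bash
cat >> fit.py <<'E'
def wproj(w,P):
    c=camera_info("wrist");T=np.array(c['T_tool_cam']);P=np.atleast_2d(P)
    t=(P-w['p'])@w['M']; q=(t-T[:3,3])@T[:3,:3]
    return np.c_[c['fx']*q[:,0]/q[:,2]+c['cx'],c['fy']*q[:,1]/q[:,2]+c['cy']]
E
cat > f2.py <<'E'
from fit import *
w1=dict(np.load('w1.npz'))
exec(open('f1.py').read().split('def r(')[0])
W=lambda u,v:(250+(u+.5)/2-.5,(v+.5)/2-.5)
D=lambda u,v:(280+(u+.5)/3.5-.5,180+(v+.5)/3.5-.5)
obs=[o for o in obs if o[3]]
obs+=[("w",W(135,589),lambda p:gp(p[3],310,16,107),1),
("w",W(131,423),lambda p:gp(p[3],200,16,157),1),
("w",W(129,175),lambda p:gp(p[3],100,16,108),1),
("w",W(165,447),lambda p:gp(p[3],235,0,94),1),
("w",D(318,345),lambda p:[p[4]-83,-139,113],1),
("w",D(330,382),lambda p:[p[4]-83,-151,113],1)]
def r(p):
    return np.ravel([w*((wproj(w1,pen2w(p,f(p)))[0] if n=="w" else proj(n,pen2w(p,f(p)))[0])-px) for n,px,f,w in obs])
s=least_squares(r,[.66,.08,-.2,.45,0,0],x_scale=[.1,.1,.1,.1,10,.1],loss='soft_l1')
print(s.x); print(r(s.x).reshape(-1,2).round(2)); p=s.x
J=s.jac; print("sd",np.sqrt(np.diag(np.linalg.inv(J.T@J))).round(4))
np.save("p.npy",p)
print("knob",pen2w(p,gp(p[3],200,16,140)),"hinge",pen2w(p,[0,140,0]),"gate dir deg",np.degrees(p[2]-p[3])+90)
E
python3 f2.py; python3 ov.py
```

```text
[ 0.65476649  0.08434475 -0.20671112  0.42484977 -0.35350438 -0.00173978]
[[-0.39  0.11]
 [ 0.96  0.38]
 [ 0.72  0.  ]
 [-0.2  -1.69]
 [ 0.62  0.77]
 [ 1.91 -1.52]
 [-0.38  0.29]
 [ 0.42  0.76]
 [ 0.72  1.02]
 [ 0.21  0.04]
 [ 0.42 -0.28]
 [ 0.11 -1.04]
 [-0.56  1.32]
 [-0.38  0.72]
 [ 0.53 -0.62]]
sd [2.2000e-03 1.0000e-03 1.7000e-02 1.5400e-02 4.6391e+00 1.7000e-03]
knob [[0.55250562 0.06938942 0.13826022]] hinge [[ 0.68350039  0.22136432 -0.00173978]] gate dir deg 53.814226321076184
```

View pics/os.png

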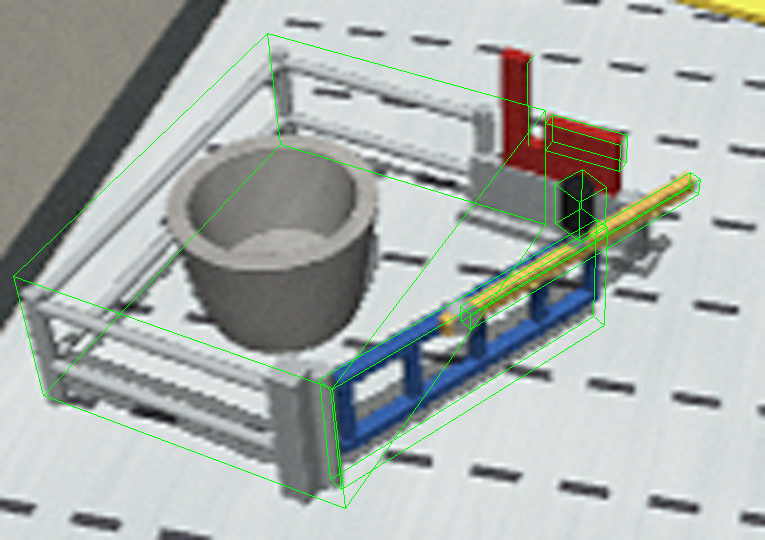

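View pics/ot.png

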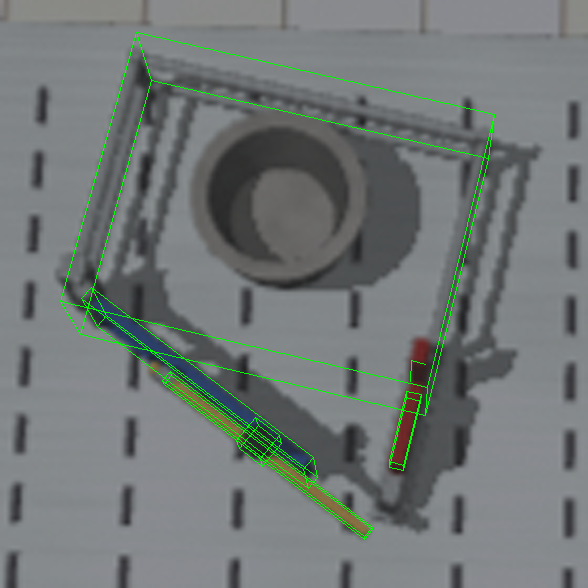

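Call:
servo_tool(commands=[[[-1, -1, 20], -0.01, 85], [[-3, -2, 50], -0.01, 85], [[-3, -2, 80], -0.01, 85], [[-3, -2, 100], -0.01, 85], [[-3, -2, 109], -0.01, 85], [[-3, -2, 109], -0.01, 85]], squeeze=25)

```text
clock: 3.05
position: [0.5509, 0.0665, 0.1221]
orientation: [0.893, 0.449, -0.0, -0.0]
wrist_force: [0.0, 0.9, 0.3]
grip_width: 0.0852
```

```bash
python3 -c "
from st import *
from plant import *
import cv2
s,M=show([.5525,.0694,.122])
for n in('wrist','side'): cv2.imwrite(f'pics/{n}2.png',get_image(n))
a=cv2.imread('pics/side2.png')[130:300,190:400];cv2.imwrite('pics/s2c.png',cv2.resize(a,None,fx=3,fy=3))
"
```

```text
t 3.05 pos [0.5509 0.0665 0.1221] q [-0.08  0.59  1.71 -0.    0.85  0.56] F [0.   0.93 0.3 ] w 0.0852
toolx ang 53.37 toolz [-0.001  0.    -1.   ]
F tool [ 0.75 -0.56 -0.3 ]
shift mm [ 3.3 -0.5  0.1]
```

View pics/wrist2.png

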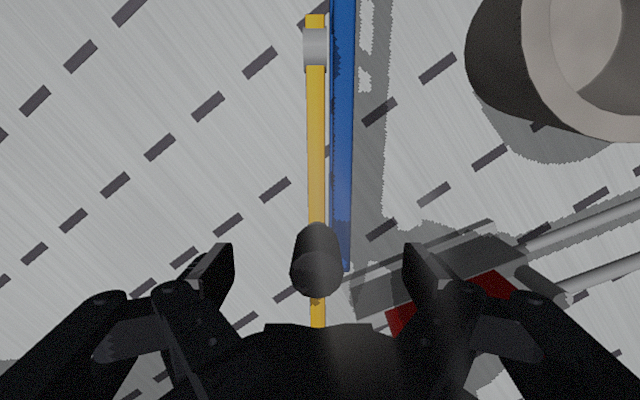

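View pics/s2c.png

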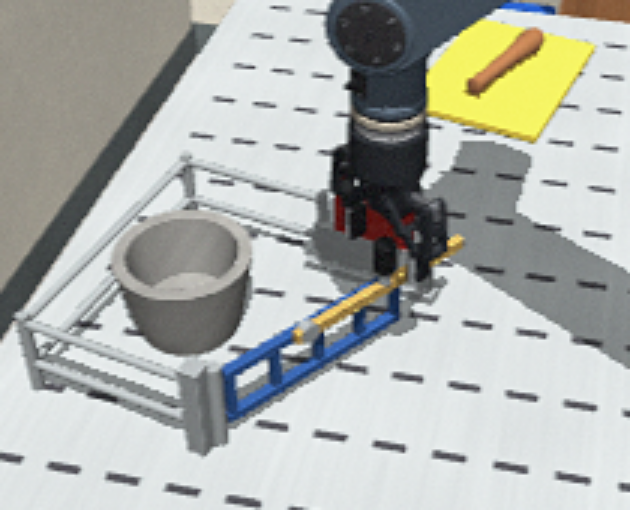

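Call:
servo_tool(commands=[[[3, 0, 0], 0, 60], [[3, 0, 0], 0, 40], [[3, 0, 0], 0, 15], [[3, 0, 0], 0, 15], [[3, 0, 0], 0, 15], [[3, 0, 0], 0, 15]], squeeze=25)

```text
clock: 3.9
position: [0.5531, 0.0697, 0.1226]
orientation: [0.893, 0.45, 0.0, 0.0]
wrist_force: [-0.5, 1.6, 4.6]
grip_width: 0.0238
```

```bash
python3 -c "
from st import *
from plant import *
import cv2
s,M=show([.5525,.0694,.122])
for n in('wrist',): cv2.imwrite(f'pics/{n}3.png',get_image(n))
"
```

```text
t 3.9 pos [0.5531 0.0697 0.1226] q [-0.08  0.59  1.7   0.    0.85  0.56] F [-0.54  1.57  4.59] w 0.0238
toolx ang 53.45 toolz [ 3.e-04  0.e+00 -1.e+00]
F tool [ 0.94 -1.36 -4.59]
shift mm [-0.6 -0.3  0.6]
```

View pics/wrist3.png

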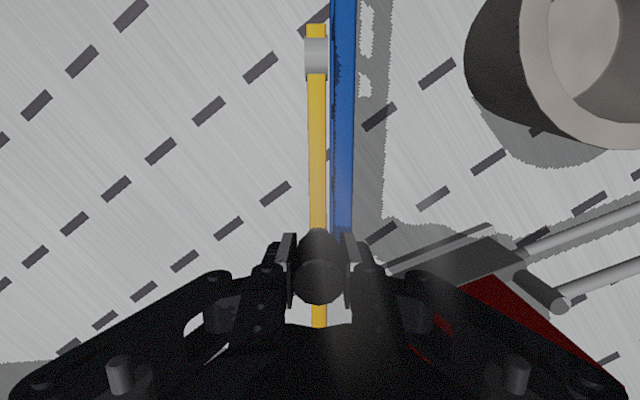

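Call:
servo_tool(commands=[[[2, 0, -5], 0, 15], [[4.5, 0, -10], 0, 15], [[7, 0, -14.5], 0, 15], [[10, 0, -19], 0, 15], [[11.5, 0, -21.5], 0, 15], [[11.5, 0, -21.5], 0, 15]])

```text
clock: 4.7
position: [0.5598, 0.0792, 0.1439]
orientation: [0.893, 0.45, 0.0, -0.0]
wrist_force: [-0.1, 0.7, -4.9]
grip_width: 0.0232
```

```bash
cat > lk.py <<'E'
import sys
from st import *
from plant import *
import cv2
i=sys.argv[1]
s,M=show()
for n in sys.argv[2:]: cv2.imwrite(f'pics/{n}{i}.png',get_image(n))
if 'side' in sys.argv:
    a=cv2.imread(f'pics/side{i}.png')[160:280,220:380];cv2.imwrite(f'pics/s{i}c.png',cv2.resize(a,None,fx=4.5,fy=4.5,interpolation=cv2.INTER_CUBIC))
np.savez(f'w{i}.npz',p=s['position'],M=M)
E
python3 lk.py 4 wrist side
```

```text
t 4.7 pos [0.5598 0.0792 0.1439] q [-0.06  0.56  1.67  0.    0.91  0.58] F [-0.1   0.73 -4.9 ] w 0.0232
toolx ang 53.45 toolz [-1.e-04  4.e-04 -1.e+00]
F tool [ 0.53 -0.51  4.9 ]
```

View pics/s4c.png

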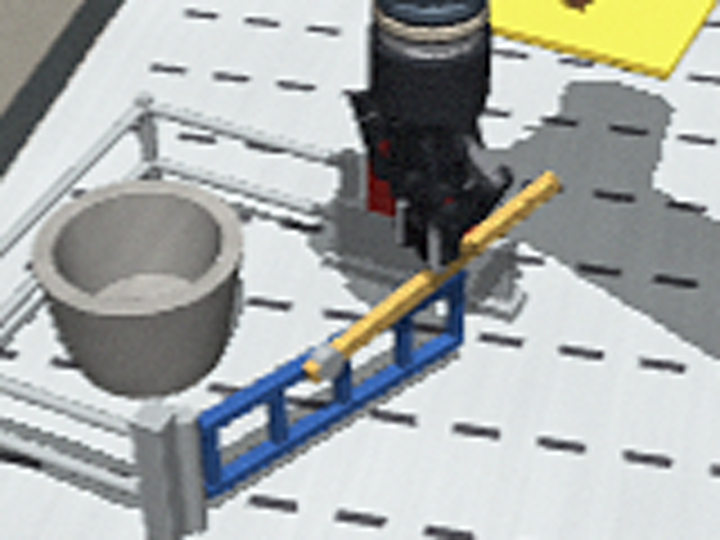

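View pics/wrist4.png

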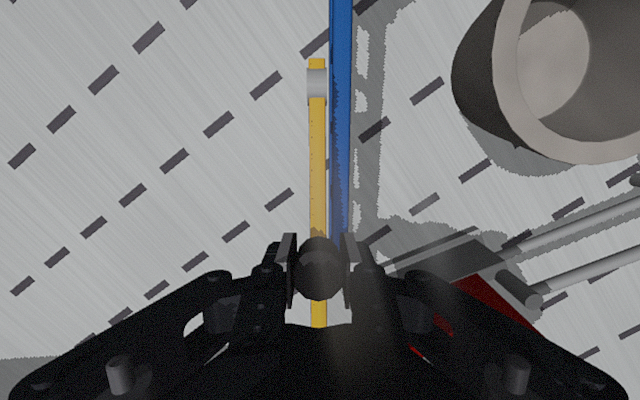

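```bash
python3 - <<'E'
from fit import *
p=np.load('p.npy')
for th in(0,.1,.15,.2,.22,.25):
    a=100+210*np.cos(th)-7*np.sin(th); z=100+210*np.sin(th)+7*np.cos(th)
    print(th,proj("side",pen2w(p,gp(p[3],a,16,z)))[0].round(1))
E
```

```text
0 [344.  208.5]
0.1 [343.9 203.6]
0.15 [343.7 201.3]
0.2 [343.4 199. ]
0.22 [343.3 198.1]
0.25 [343.  196.8]
```

```bash
cat > sw.py <<'E'
from fit import *
from st import *
import sys
p=np.load('p.npy')
s,M=show()
H=pen2w(p,[0,140,0])[0][:2]
v=s['position'][:2]-H
ang=np.arctan2(v[1],v[0]); r=np.hypot(*v)
off=np.arcsin(16/r)
g=-np.pi/2-(ang+off)+p[2]; print("g now",g.round(4),"r",r)
for gt in map(float,sys.argv[1:]):
    D=g-gt; c,sn=np.cos(D),np.sin(D)
    n=H+np.array([[c,-sn],[sn,c]])@v
    d=np.r_[n-s['position'][:2],0]
    print(gt,(M.T@d*1000).round(1),"yaw",round(-D,3))
E
python3 sw.py .4 .36 .32 .28 .24 .2 .16 .13 .10 .08 .06
```

```text
t 4.8 pos [0.5598 0.0791 0.1438] q [-0.06  0.57  1.67  0.    0.91  0.58] F [ 0.57  0.77 -5.11] w 0.0229
toolx ang 53.44 toolz [-1.e-04  4.e-04 -1.e+00]
F tool [0.95 0.   5.11]
g now nan r 0.1885166128665146
0.4 [nan nan nan] yaw nan
0.36 [nan nan nan] yaw nan
0.32 [nan nan nan] yaw nan
0.28 [nan nan nan] yaw nan
0.24 [nan nan nan] yaw nan
0.2 [nan nan nan] yaw nan
0.16 [nan nan nan] yaw nan
0.13 [nan nan nan] yaw nan
0.1 [nan nan nan] yaw nan
0.08 [nan nan nan] yaw nan
0.06 [nan nan nan] yaw nansw.py:9: RuntimeWarning: invalid value encountered in arcsin
  off=np.arcsin(16/r)
```

```bash
sed -i 's/arcsin(16/arcsin(.016/' sw.py
python3 sw.py .41 .38 .34 .3 .27 .24 .22 .16 .13 .10 .08 .06
```

```text
t 4.8 pos [0.5598 0.0791 0.1438] q [-0.06  0.57  1.67  0.    0.91  0.58] F [ 0.57  0.77 -5.11] w 0.0229
toolx ang 53.44 toolz [-1.e-04  4.e-04 -1.e+00]
F tool [0.95 0.   5.11]
g now 0.4242 r 0.1885166128665146
0.41 [-0.2  2.7 -0. ] yaw -0.014
0.38 [-0.5  8.3 -0. ] yaw -0.044
0.34 [-0.6 15.9 -0. ] yaw -0.084
0.3 [-0.4 23.4 -0. ] yaw -0.124
0.27 [-0. 29. -0.] yaw -0.154
0.24 [ 0.5 34.7 -0. ] yaw -0.184
0.22 [ 0.9 38.4 -0. ] yaw -0.204
0.16 [ 2.7 49.6 -0. ] yaw -0.264
0.13 [ 3.8 55.1 -0. ] yaw -0.294
0.1 [ 5.1 60.6 -0. ] yaw -0.324
0.08 [ 6.1 64.3 -0. ] yaw -0.344
0.06 [ 7.1 67.9 -0. ] yaw -0.364
```

Call:
servo_tool(commands=[[[0, 3, 0], -0.015, 15], [[-0.5, 8.5, 0], -0.045, 15], [[-0.5, 14, 0], -0.075, 15], [[-0.5, 20, 0], -0.105, 15], [[-0.5, 25, 0], -0.13, 15], [[0, 29, 0], -0.155, 15], [[0, 30, 0], -0.16, 15]])

```text
clock: 5.68
position: [0.5844, 0.061, 0.1437]
orientation: [0.854, 0.52, 0.0, -0.0]
wrist_force: [1.1, 2.4, -5.8]
grip_width: 0.0233
```

```bash
python3 lk.py 5 side wrist;python3 sw.py .25 .22 .19 .16 .13 .10 .08 .06
```

```text
t 5.675 pos [0.5844 0.061  0.1437] q [-0.09  0.59  1.61  0.    0.94  0.39] F [ 1.13  2.44 -5.78] w 0.0233
toolx ang 62.62 toolz [ 3.e-04  3.e-04 -1.e+00]
F tool [ 2.68 -0.12  5.78]
t 5.775 pos [0.5844 0.061  0.1438] q [-0.09  0.59  1.61  0.    0.94  0.39] F [ 0.84  2.59 -6.4 ] w 0.0234
toolx ang 62.61 toolz [ 7.e-04  1.e-04 -1.e+00]
F tool [ 2.69 -0.45  6.41]
g now 0.262 r 0.1885187791236452
0.25 [-0.2  2.3  0. ] yaw -0.012
0.22 [-0.4  7.9  0. ] yaw -0.042
0.19 [-0.5 13.6  0. ] yaw -0.072
0.16 [-0.5 19.2  0. ] yaw -0.102
0.13 [-0.2 24.9  0. ] yaw -0.132
0.1 [ 0.2 30.5  0. ] yaw -0.162
0.08 [ 0.5 34.3  0. ] yaw -0.182
0.06 [ 1. 38.  0.] yaw -0.202
```

View pics/s5c.png

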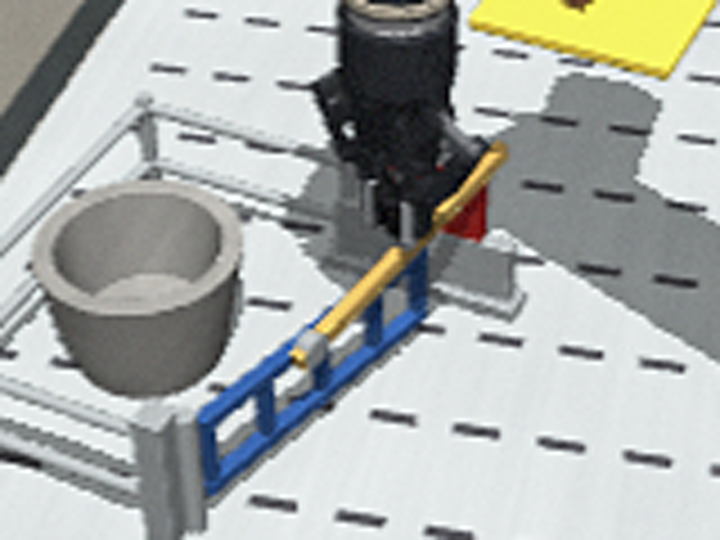

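View pics/wrist5.png

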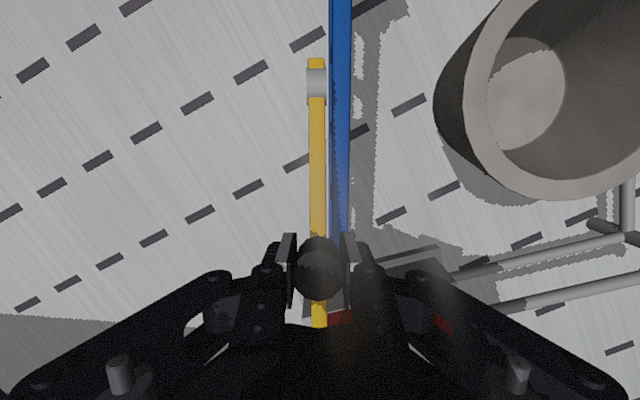

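Call:
servo_tool(commands=[[[0, 3, 0], -0.015, 15], [[-0.5, 6, 0], -0.03, 15], [[-0.5, 9, 0], -0.05, 15], [[-0.5, 12, 0], -0.065, 15], [[-0.5, 15, 0], -0.08, 15], [[-0.5, 18, 0], -0.095, 15], [[-0.5, 19, 0], -0.1, 15]])

```text
clock: 6.65
position: [0.6008, 0.0519, 0.1437]
orientation: [0.827, 0.562, 0.0, -0.0]
wrist_force: [1.2, 5.0, -7.6]
grip_width: 0.0231
```

```bash
python3 lk.py 6 side;python3 sw.py  .13 .10 .08 .06
```

```text
t 6.65 pos [0.6008 0.0519 0.1437] q [-0.1   0.61  1.57  0.    0.97  0.28] F [ 1.21  5.05 -7.62] w 0.0231
toolx ang 68.36 toolz [-0.e+00  4.e-04 -1.e+00]
F tool [ 5.14 -0.73  7.62]
t 6.7 pos [0.6009 0.0519 0.1437] q [-0.1   0.61  1.57  0.    0.97  0.28] F [ 2.16  5.14 -7.76] w 0.0231
toolx ang 68.37 toolz [ 2.e-04  2.e-04 -1.e+00]
F tool [5.57 0.12 7.76]
g now 0.162 r 0.18854909955647925
0.13 [-0.4  6.   0. ] yaw -0.032
0.1 [-0.5 11.7  0. ] yaw -0.062
0.08 [-0.5 15.4  0. ] yaw -0.082
0.06 [-0.5 19.2  0. ] yaw -0.102
```

View pics/s6c.png

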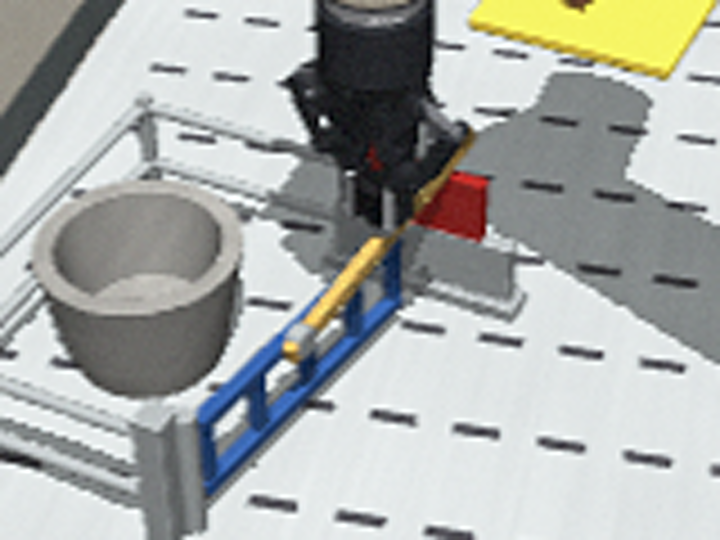

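Call:
servo_tool(commands=[[[0, 3, 0], -0.015, 15], [[0.5, 6, 0], -0.03, 15], [[1, 9, 0], -0.05, 15], [[1, 11, 0], -0.06, 15], [[1, 13, 0], -0.07, 15], [[1, 15, 0], -0.08, 15], [[1, 15, 0], -0.08, 15]])

```text
clock: 7.58
position: [0.6151, 0.0462, 0.1441]
orientation: [0.804, 0.595, -0.0, 0.001]
wrist_force: [-1.0, -4.4, -1.3]
grip_width: 0.0232
```

```bash
python3 lk.py 7 side wrist;python3 sw.py .06 .04 .03 .02 .01 0 -.02
```

```text
t 7.575 pos [0.6151 0.0462 0.1441] q [-0.11  0.62  1.53 -0.    0.99  0.19] F [-1.05 -4.41 -1.34] w 0.0232
toolx ang 72.96 toolz [ 2.0e-04 -1.7e-03 -1.0e+00]
F tool [-4.52  0.29  1.35]
t 7.675 pos [0.6151 0.0462 0.1442] q [-0.11  0.62  1.53 -0.    0.99  0.19] F [-0.8  -5.33 -0.71] w 0.0235
toolx ang 72.95 toolz [ 4.0e-04 -1.7e-03 -1.0e+00]
F tool [-5.33  0.8   0.72]
g now 0.0802 r 0.18801368083840758
0.06 [-0.2  3.8  0. ] yaw -0.02
0.04 [-0.4  7.5  0. ] yaw -0.04
0.03 [-0.5  9.4  0. ] yaw -0.05
0.02 [-0.5 11.3  0. ] yaw -0.06
0.01 [-0.5 13.2  0. ] yaw -0.07
0.0 [-0.5 15.1  0. ] yaw -0.08
-0.02 [-0.5 18.8  0. ] yaw -0.1
```

View pics/s7c.png

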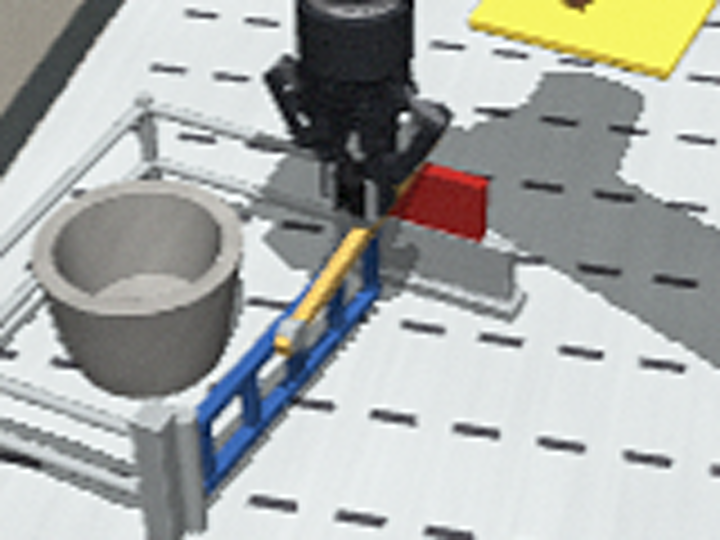

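View pics/wrist7.png

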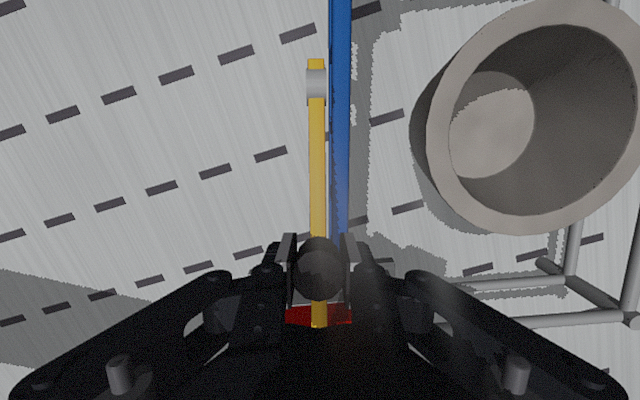

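Call:
servo_tool(commands=[[[-0.5, 1, 0], -0.005, 15], [[-0.8, 2, 0], -0.01, 15], [[-0.8, 3, 0], -0.015, 15], [[-0.8, 4, 0], -0.02, 15], [[-0.8, 4, 0], -0.02, 15]])

```text
clock: 8.3
position: [0.6186, 0.0448, 0.144]
orientation: [0.798, 0.603, -0.0, 0.0]
wrist_force: [-3.2, -5.4, 0.0]
grip_width: 0.023
```

```bash
python3 sw.py
```

```text
t 8.3 pos [0.6186 0.0448 0.144 ] q [-0.11  0.63  1.52 -0.    0.99  0.17] F [-3.17 -5.38  0.02] w 0.023
toolx ang 74.11 toolz [ 0.e+00 -9.e-04 -1.e+00]
F tool [-6.04 -1.57 -0.02]
g now 0.0603 r 0.18811945302362698
```

Call:
servo_tool(commands=[[[-0.3, 0.5, 0], -0.003, 15], [[-0.5, 1, 0], -0.005, 15], [[-0.5, 1.5, 0], -0.008, 15], [[-0.5, 2, 0], -0.01, 15], [[-0.5, 2, 0], -0.01, 15]])

```text
clock: 8.93
position: [0.6204, 0.0441, 0.1439]
orientation: [0.795, 0.606, -0.0, 0.0]
wrist_force: [-3.8, -5.3, 0.3]
grip_width: 0.0236
```

```bash
python3 lk.py 8 wrist; python3 sw.py
```

```text
t 8.925 pos [0.6204 0.0441 0.1439] q [-0.11  0.63  1.52 -0.    0.99  0.16] F [-3.8  -5.27  0.31] w 0.0236
toolx ang 74.67 toolz [-0.e+00 -4.e-04 -1.e+00]
F tool [-6.08 -2.28 -0.31]
t 8.975 pos [0.6204 0.0441 0.1439] q [-0.11  0.63  1.52 -0.    0.99  0.16] F [-2.82 -3.11 -0.62] w 0.0238
toolx ang 74.67 toolz [-0.e+00 -4.e-04 -1.e+00]
F tool [-3.74 -1.89  0.62]
g now 0.0502 r 0.18820236663709544
```

View pics/wrist8.png

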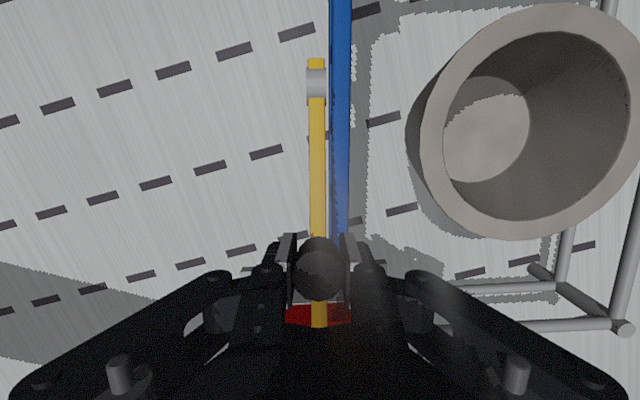

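Call:
servo_tool(commands=[[[-0.2, 0.5, 0], -0.003, 15], [[-0.3, 1, 0], -0.005, 15], [[-0.3, 1.5, 0], -0.008, 15], [[-0.3, 2, 0], -0.01, 15], [[-0.3, 2, 0], -0.01, 15]])

```text
clock: 9.6
position: [0.6222, 0.0434, 0.1438]
orientation: [0.792, 0.61, 0.0, 0.0]
wrist_force: [-2.7, -4.1, -0.6]
grip_width: 0.0235
```

```bash
python3 sw.py
```

```text
t 9.6 pos [0.6222 0.0434 0.1438] q [-0.11  0.63  1.51 -0.    1.    0.15] F [-2.72 -4.14 -0.62] w 0.0235
toolx ang 75.22 toolz [ 1.e-04 -1.e-04 -1.e+00]
F tool [-4.7  -1.58  0.62]
g now 0.0396 r 0.18822341000856055
```

Call:
servo_tool(commands=[[[-0.2, 0.5, 0], -0.003, 15], [[-0.3, 1, 0], -0.005, 15], [[-0.3, 1.5, 0], -0.008, 15], [[-0.3, 2, 0], -0.01, 15], [[-0.3, 2, 0], -0.01, 15]])

```text
clock: 10.22
position: [0.6241, 0.0427, 0.1438]
orientation: [0.789, 0.614, 0.0, -0.0]
wrist_force: [-2.7, -3.0, -1.1]
grip_width: 0.0237
```

```bash
python3 sw.py
```

```text
t 10.225 pos [0.6241 0.0427 0.1438] q [-0.11  0.63  1.51  0.    1.    0.14] F [-2.66 -3.01 -1.1 ] w 0.0237
toolx ang 75.8 toolz [ 1.e-04  1.e-04 -1.e+00]
F tool [-3.57 -1.84  1.1 ]
g now 0.0292 r 0.1882632085528042
```

Call:
servo_tool(commands=[[[-0.2, 0.5, 0], -0.003, 15], [[-0.3, 1, 0], -0.005, 15], [[-0.3, 1.5, 0], -0.008, 15], [[-0.3, 2, 0], -0.01, 15], [[-0.3, 2, 0], -0.01, 15]])

```text
clock: 10.85
position: [0.626, 0.0421, 0.1437]
orientation: [0.786, 0.618, 0.0, -0.0]
wrist_force: [-1.9, -1.3, -1.9]
grip_width: 0.0232
```

```bash
python3 sw.py
```

```text
t 10.85 pos [0.626  0.0421 0.1437] q [-0.11  0.64  1.5   0.    1.    0.13] F [-1.88 -1.26 -1.85] w 0.0232
toolx ang 76.37 toolz [ 1.e-04  3.e-04 -1.e+00]
F tool [-1.67 -1.53  1.85]
g now 0.0187 r 0.18831685448852373
```

Call:
servo_tool(commands=[[[0, 0.5, 0], -0.003, 15], [[0, 1, 0], -0.005, 15], [[0, 1.5, 0], -0.008, 15], [[0, 2, 0], -0.01, 15], [[0, 2, 0], -0.01, 15]])

```text
clock: 11.48
position: [0.6279, 0.0415, 0.1438]
orientation: [0.783, 0.622, 0.0, -0.0]
wrist_force: [-1.1, -0.2, -2.7]
grip_width: 0.0231
```

```bash
python3 sw.py;python3 lk.py 9 side
```

```text
t 11.475 pos [0.6279 0.0415 0.1438] q [-0.11  0.64  1.5   0.    1.    0.12] F [-1.11 -0.21 -2.74] w 0.0231
toolx ang 76.94 toolz [ 0.e+00  1.e-04 -1.e+00]
F tool [-0.46 -1.03  2.74]
g now 0.0081 r 0.1883128145001658
t 11.475 pos [0.6279 0.0415 0.1438] q [-0.11  0.64  1.5   0.    1.    0.12] F [-1.11 -0.21 -2.74] w 0.0231
toolx ang 76.94 toolz [ 0.e+00  1.e-04 -1.e+00]
F tool [-0.46 -1.03  2.74]
```

View pics/s9c.png

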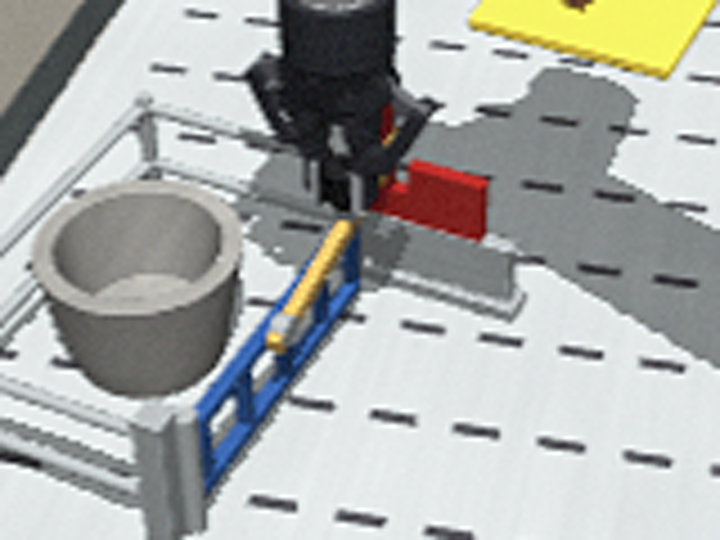

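Call:
servo_tool(commands=[[[0, 0.4, 0], -0.002, 15], [[0, 0.8, 0], -0.004, 15], [[0, 1.2, 0], -0.006, 15], [[0, 1.6, 0], -0.008, 15], [[0, 1.6, 0], -0.008, 15]])

```text
clock: 12.15
position: [0.6294, 0.041, 0.1438]
orientation: [0.78, 0.625, -0.0, 0.0]
wrist_force: [-1.4, 0.0, -3.5]
grip_width: 0.0233
```

```bash
python3 sw.py
```

```text
t 12.15 pos [0.6294 0.041  0.1438] q [-0.11  0.64  1.5  -0.    1.01  0.11] F [-1.37  0.01 -3.54] w 0.0233
toolx ang 77.4 toolz [-0. -0. -1.]
F tool [-0.29 -1.34  3.54]
g now -0.0004 r 0.18829219757833449
```

Call:
servo_tool(commands=[[[0, 0.4, 0], -0.002, 15], [[0, 0.8, 0], -0.004, 15], [[0, 1.2, 0], -0.006, 15], [[0, 1.6, 0], -0.008, 15], [[0, 1.6, 0], -0.008, 15]])

```text
clock: 12.78
position: [0.6298, 0.0409, 0.1438]
orientation: [0.778, 0.628, -0.001, -0.001]
wrist_force: [-5.7, -0.7, -0.6]
grip_width: 0.0234
```

```bash
python3 sw.py
```

```text
t 12.775 pos [0.6298 0.0409 0.1438] q [-0.11  0.64  1.49  0.    1.01  0.1 ] F [-5.66 -0.68 -0.57] w 0.0234
toolx ang 77.84 toolz [-2.6e-03  4.0e-04 -1.0e+00]
F tool [-1.86 -5.39  0.58]
g now -0.0025 r 0.18826085880158772
```

Call:
servo_tool(commands=[[[0, -0.8, 0], 0.004, 15], [[0, -1.6, 0], 0.008, 15], [[0, -2.3, 0], 0.012, 15], [[0, -2.3, 0], 0.012, 15], [[0, -2.3, 0], 0.012, 15]])

```text
clock: 13.4
position: [0.6292, 0.0411, 0.1439]
orientation: [0.782, 0.624, 0.0, 0.0]
wrist_force: [-1.5, -0.7, -3.4]
grip_width: 0.0234
```

```bash
python3 sw.py;python3 lk.py 10 side wrist
```

```text
t 13.4 pos [0.6292 0.0411 0.1439] q [-0.11  0.64  1.5   0.    1.01  0.11] F [-1.5  -0.73 -3.39] w 0.0234
toolx ang 77.17 toolz [ 1.e-03 -1.e-04 -1.e+00]
F tool [-1.04 -1.3   3.39]
g now 0.0009 r 0.1882483416127796
t 13.4 pos [0.6292 0.0411 0.1439] q [-0.11  0.64  1.5   0.    1.01  0.11] F [-1.5  -0.73 -3.39] w 0.0234
toolx ang 77.17 toolz [ 1.e-03 -1.e-04 -1.e+00]
F tool [-1.04 -1.3   3.39]
```

View pics/s10c.png

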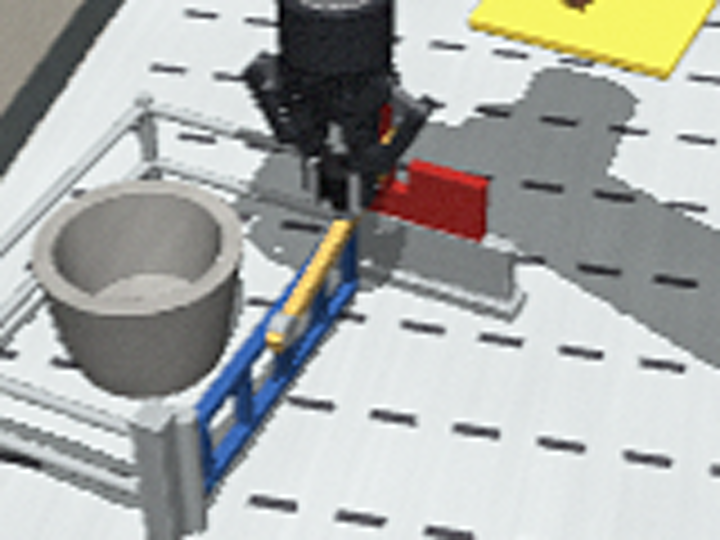

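Call:
servo_tool(commands=[[[0, -0.3, 0], 0.002, 15], [[0, -0.6, 0], 0.003, 15], [[-1, -0.6, 2], 0.003, 15], [[-2, -0.6, 4], 0.003, 15], [[-3, -0.6, 6], 0.003, 15], [[-3, -0.6, 6], 0.003, 15]])

```text
clock: 14.25
position: [0.6283, 0.0377, 0.1383]
orientation: [0.783, 0.622, 0.001, 0.001]
wrist_force: [-0.6, -2.9, 1.6]
grip_width: 0.0234
```

```bash
python3 sw.py;python3 lk.py 11 side wrist
```

```text
t 14.25 pos [0.6283 0.0377 0.1383] q [-0.12  0.64  1.5  -0.    0.99  0.11] F [-0.63 -2.95  1.6 ] w 0.0234
toolx ang 76.96 toolz [ 2.e-03 -8.e-04 -1.e+00]
F tool [-3.01  0.05 -1.6 ]
g now 0.0018 r 0.19182351729942423
t 14.25 pos [0.6283 0.0377 0.1383] q [-0.12  0.64  1.5  -0.    0.99  0.11] F [-0.63 -2.95  1.6 ] w 0.0234
toolx ang 76.96 toolz [ 2.e-03 -8.e-04 -1.e+00]
F tool [-3.01  0.05 -1.6 ]
```

View pics/s11c.png

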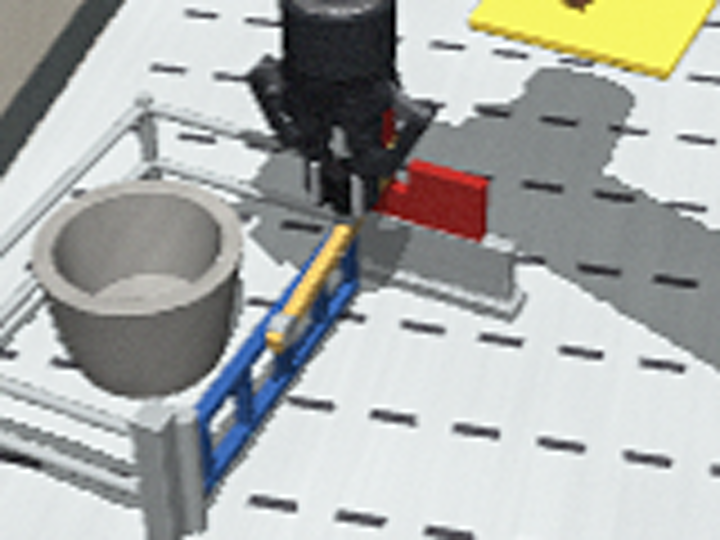

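View pics/wrist11.png

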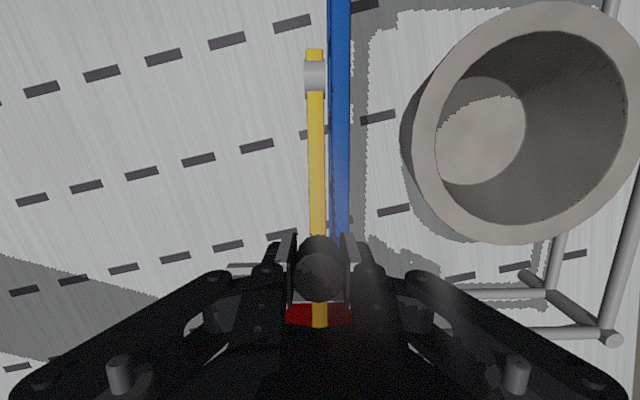

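Call:
servo_tool(commands=[[[-0.5, -0.3, 1], 0, 15], [[-1, -0.3, 2], 0, 15], [[-1.5, -0.3, 3], 0, 15], [[-2, -0.3, 4], 0, 15], [[-2.5, -0.3, 5], 0, 15], [[-2.5, -0.3, 5], 0, 15]])

```text
clock: 15.1
position: [0.6266, 0.0354, 0.1329]
orientation: [0.783, 0.623, -0.0, 0.0]
wrist_force: [-1.6, -5.0, 3.2]
grip_width: 0.0232
```

```bash
python3 sw.py;python3 lk.py 12 side wrist
```

```text
t 15.1 pos [0.6266 0.0354 0.1329] q [-0.12  0.65  1.51 -0.    0.98  0.11] F [-1.56 -4.99  3.23] w 0.0232
toolx ang 77.0 toolz [ 1.e-04 -1.e-03 -1.e+00]
F tool [-5.22 -0.39 -3.23]
g now 0.0076 r 0.1945082775086999
t 15.1 pos [0.6266 0.0354 0.1329] q [-0.12  0.65  1.51 -0.    0.98  0.11] F [-1.56 -4.99  3.23] w 0.0232
toolx ang 77.0 toolz [ 1.e-04 -1.e-03 -1.e+00]
F tool [-5.22 -0.39 -3.23]
```

View pics/s12c.png

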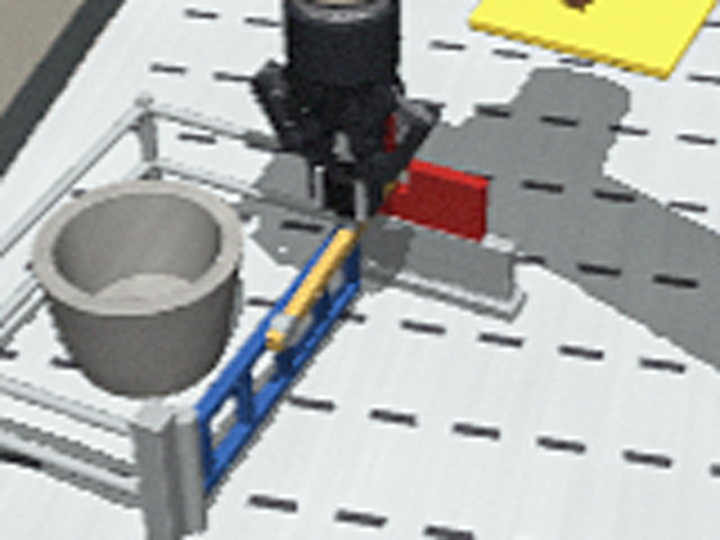

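Call:
servo_tool(commands=[[[-0.5, 0.2, 0], 0, 15], [[-0.8, 0.3, 0], 0, 15], [[-0.8, 0.3, 0], 0, 15]])

```text
clock: 15.58
position: [0.6266, 0.0352, 0.1327]
orientation: [0.783, 0.622, -0.0, -0.0]
wrist_force: [-0.4, -4.4, 4.0]
grip_width: 0.0231
```

```bash
python3 sw.py; python3 - <<'E'
import cv2
a=cv2.imread('pics/side12.png')[180:240,280:340];cv2.imwrite('pics/z12.png',cv2.resize(a,None,fx=9,fy=9,interpolation=cv2.INTER_CUBIC))
E
```

```text
t 15.575 pos [0.6266 0.0352 0.1327] q [-0.12  0.65  1.51  0.    0.98  0.11] F [-0.38 -4.43  4.04] w 0.0231
toolx ang 76.99 toolz [-2.e-04  2.e-04 -1.e+00]
F tool [-4.4   0.63 -4.04]
g now 0.0075 r 0.19462812540222635
```

View pics/z12.png

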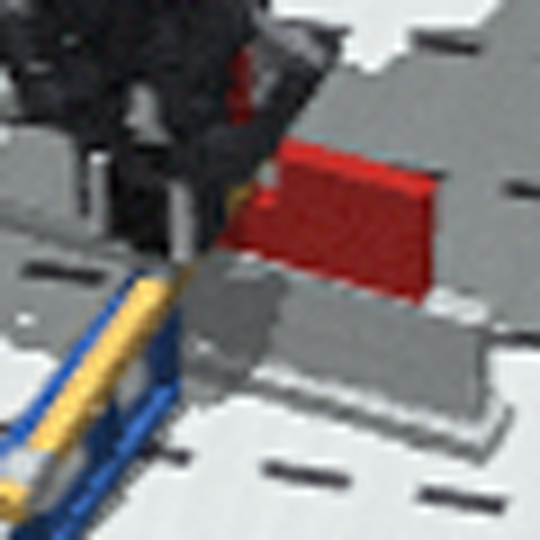

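Call:
servo_tool(commands=[[[-0.5, 0, 0.7], 0, 15], [[-1, 0, 1.5], 0, 15], [[-1.5, 0, 2.2], 0, 15], [[-2, 0, 3], 0, 15], [[-2, 0, 3], 0, 15]])

```text
clock: 16.2
position: [0.6263, 0.0336, 0.1295]
orientation: [0.783, 0.622, 0.0, -0.0]
wrist_force: [-0.6, -0.3, 1.0]
grip_width: 0.0232
```

```bash
python3 sw.py; python3 lk.py 13 side wrist;  python3 - <<'E'
import cv2
a=cv2.imread('pics/side13.png')[180:240,280:340];cv2.imwrite('pics/z13.png',cv2.resize(a,None,fx=9,fy=9,interpolation=cv2.INTER_CUBIC))
E
```

```text
t 16.2 pos [0.6263 0.0336 0.1295] q [-0.12  0.65  1.51  0.    0.97  0.1 ] F [-0.63 -0.31  0.97] w 0.0232
toolx ang 76.98 toolz [-1.e-04  7.e-04 -1.e+00]
F tool [-0.45 -0.54 -0.97]
g now 0.0076 r 0.1962746539379862
t 16.2 pos [0.6263 0.0336 0.1295] q [-0.12  0.65  1.51  0.    0.97  0.1 ] F [-0.63 -0.31  0.97] w 0.0232
toolx ang 76.98 toolz [-1.e-04  7.e-04 -1.e+00]
F tool [-0.45 -0.54 -0.97]
```

View pics/z13.png

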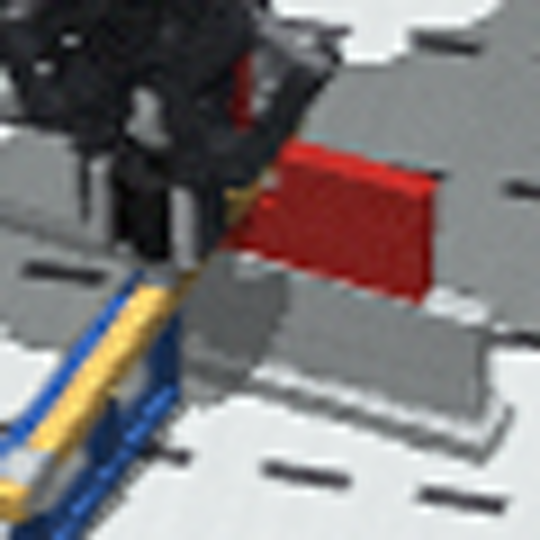

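Call:
servo_tool(commands=[[[-0.4, 0, 0.8], 0, 15], [[-0.8, 0, 1.6], 0, 15], [[-1.2, 0, 2.4], 0, 15], [[-1.5, 0, 3.2], 0, 15], [[-1.8, 0, 4], 0, 15], [[-1.8, 0, 4], 0, 15]])

```text
clock: 17.05
position: [0.6258, 0.0316, 0.1257]
orientation: [0.783, 0.622, 0.0, -0.0]
wrist_force: [-0.1, 1.1, -0.8]
grip_width: 0.023
```

```bash
python3 sw.py; python3 lk.py 14 side wrist;  python3 - <<'E'
import cv2
a=cv2.imread('pics/side14.png')[180:240,280:340];cv2.imwrite('pics/z14.png',cv2.resize(a,None,fx=9,fy=9,interpolation=cv2.INTER_CUBIC))
E
```

```text
t 17.05 pos [0.6258 0.0316 0.1257] q [-0.13  0.66  1.52  0.    0.96  0.1 ] F [-0.1   1.08 -0.76] w 0.023
toolx ang 76.99 toolz [-2.e-04  3.e-04 -1.e+00]
F tool [ 1.03 -0.34  0.76]
g now 0.0076 r 0.19837978427092287
t 17.05 pos [0.6258 0.0316 0.1257] q [-0.13  0.66  1.52  0.    0.96  0.1 ] F [-0.1   1.08 -0.76] w 0.023
toolx ang 76.99 toolz [-2.e-04  3.e-04 -1.e+00]
F tool [ 1.03 -0.34  0.76]
```

View pics/z14.png

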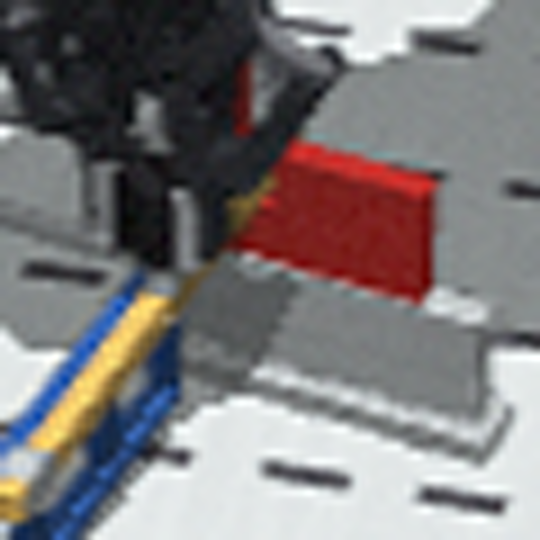

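View pics/wrist14.png

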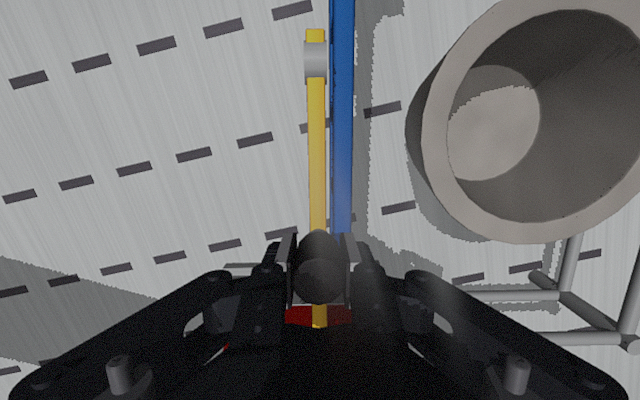

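Call:
servo_tool(commands=[[[-0.4, 0, 0.8], 0, 15], [[-0.8, 0, 1.6], 0, 15], [[-1.1, 0, 2.4], 0, 15], [[-1.1, 0, 2.4], 0, 15]])

```text
clock: 17.65
position: [0.6256, 0.0304, 0.1235]
orientation: [0.783, 0.622, 0.0, -0.0]
wrist_force: [0.5, 0.7, 1.7]
grip_width: 0.0231
```

```bash
python3 sw.py
```

```text
t 17.65 pos [0.6256 0.0304 0.1235] q [-0.13  0.66  1.52  0.    0.96  0.1 ] F [0.54 0.71 1.7 ] w 0.0231
toolx ang 76.99 toolz [ 1.e-04  1.e-04 -1.e+00]
F tool [ 0.81  0.36 -1.7 ]
g now 0.0073 r 0.19951371212388863
```

Call:
servo_tool(commands=[[[0, 0, 0.5], 0, 26], [[0, 0, 0.5], 0, 32], [[0, 0, 0.5], 0, 40], [[0, 0, 0.5], 0, 40]])

```text
clock: 18.15
position: [0.6255, 0.0302, 0.1229]
orientation: [0.783, 0.622, -0.0, 0.0]
wrist_force: [0.0, -0.5, 0.2]
grip_width: 0.0402
```

```bash
python3 sw.py; python3 lk.py 15 side wrist;  python3 - <<'E'
import cv2
a=cv2.imread('pics/side15.png')[180:240,280:340];cv2.imwrite('pics/z15.png',cv2.resize(a,None,fx=9,fy=9,interpolation=cv2.INTER_CUBIC))
E
```

```text
t 18.15 pos [0.6255 0.0302 0.1229] q [-0.13  0.66  1.52 -0.    0.96  0.1 ] F [ 0.04 -0.47  0.18] w 0.0402
toolx ang 77.0 toolz [-2.e-04 -2.e-04 -1.e+00]
F tool [-0.45  0.15 -0.18]
g now 0.0076 r 0.19975055114469276
t 18.15 pos [0.6255 0.0302 0.1229] q [-0.13  0.66  1.52 -0.    0.96  0.1 ] F [ 0.04 -0.47  0.18] w 0.0402
toolx ang 77.0 toolz [-2.e-04 -2.e-04 -1.e+00]
F tool [-0.45  0.15 -0.18]
```

View pics/z15.png

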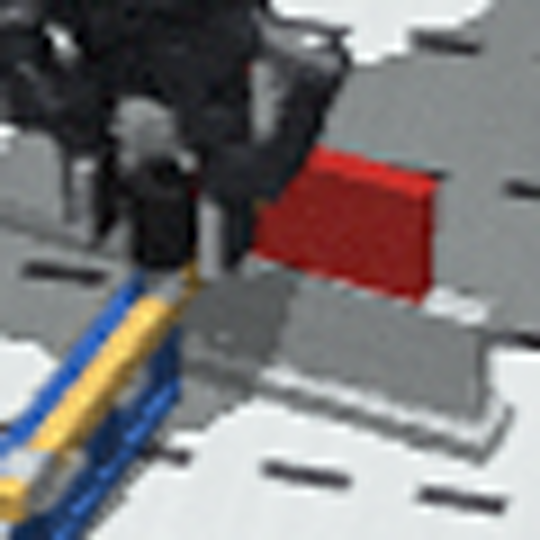

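View pics/wrist15.png

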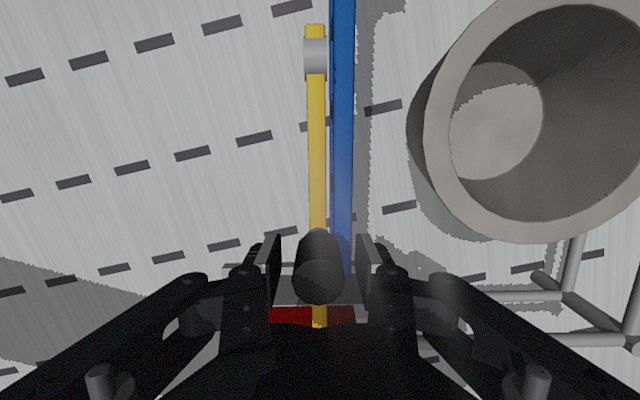

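Knob is free (centred at (319,268) between the open pads). Retreat straight up, then look at the seat.

Call:
servo_tool(commands=[[[0, 0, -4], 0, 45], [[0, 0, -15], 0, 50], [[0, 0, -35], 0, 60], [[0, 0, -65], 0, 60], [[0, 0, -95], 0, 60], [[30, 0, -125], 0, 60], [[60, 0, -140], 0, 60], [[60, 0, -140], 0, 60]])

```text
clock: 19.25
position: [0.6403, 0.0907, 0.2657]
orientation: [0.782, 0.624, 0.002, 0.002]
wrist_force: [-0.0, -0.2, -0.8]
grip_width: 0.0601
```

```bash
python3 lk.py 16 side wrist top;  python3 - <<'E'
import cv2
a=cv2.imread('pics/side16.png')[170:270,240:360];cv2.imwrite('pics/z16.png',cv2.resize(a,None,fx=6,fy=6,interpolation=cv2.INTER_CUBIC))
E
```

```text
t 19.25 pos [0.6403 0.0907 0.2657] q [-0.03  0.52  1.34  0.    1.27  0.19] F [-0.01 -0.21 -0.8 ] w 0.0601
toolx ang 77.15 toolz [ 5.2e-03  2.0e-04 -1.0e+00]
F tool [-0.21  0.04  0.8 ]
```

View pics/z16.png

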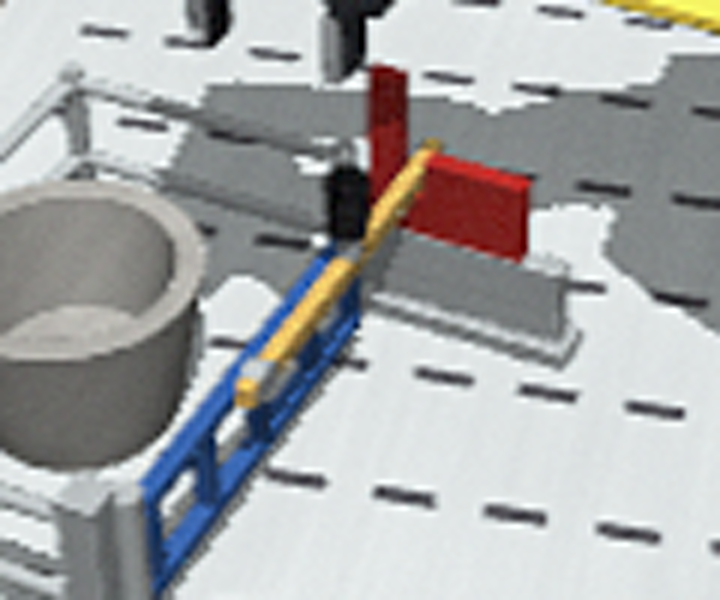

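View pics/wrist16.png

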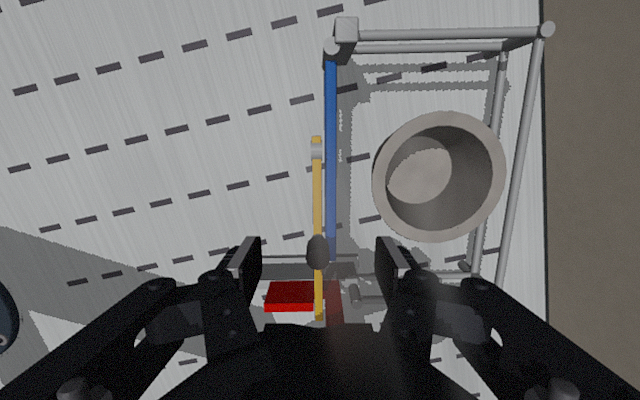

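```bash
python3 - <<'E'
from fit import *
p=np.load('p.npy')
for g in (0,.007):
  for th in(0,.03,.06,.1):
    a=100+210*np.cos(th)-7*np.sin(th); z=100+210*np.sin(th)+7*np.cos(th)
    kx=100+100*np.cos(th)-57*np.sin(th); kz=100+100*np.sin(th)+57*np.cos(th)
    f=lambda a,z:proj("side",pen2w(p,gp(g,a,16,z)))[0].round(1)
    print(g,th,"end",f(a,z),"knobtop",f(kx,kz))
E
python3 - <<'E'
import cv2
a=cv2.imread('pics/side16.png')[180:225,285:335];cv2.imwrite('pics/zz16.png',cv2.resize(a,None,fx=12,fy=12,interpolation=cv2.INTER_CUBIC))
E
```

```text
0 0 end [312.6 192.8] knobtop [297.9 199.3]
0 0.03 end [312.5 191.4] knobtop [297.6 198.8]
0 0.06 end [312.5 190. ] knobtop [297.3 198.4]
0 0.1 end [312.4 188.1] knobtop [296.9 197.9]
0.007 0 end [313.1 193. ] knobtop [298.2 199.4]
0.007 0.03 end [313.1 191.6] knobtop [298.  198.9]
0.007 0.06 end [313.  190.1] knobtop [297.7 198.5]
0.007 0.1 end [312.9 188.3] knobtop [297.3 198. ]
```

View pics/zz16.png

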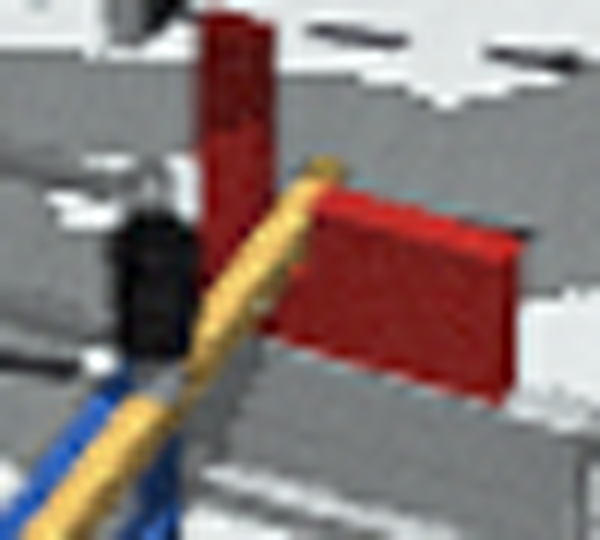

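```bash
python3 -c "
from st import *
from plant import job_done
show(); print(job_done())"
```

```text
t 19.4 pos [0.6385 0.0883 0.2626] q [-0.04  0.52  1.34 -0.    1.27  0.19] F [-0.44  0.04 -0.36] w 0.0602
toolx ang 76.99 toolz [-1.2e-03 -5.0e-04 -1.0e+00]
F tool [-0.06 -0.44  0.36]
the job is handed in; nothing more can be done
None
```

The pen gate is shut with the latch bar down in the keeper's notch, the knob released and the gripper clear. I handed the job in at 19.4 s; it reports no verdict.

- **Lift and swing:** I raised the bar by its knob to about 0.2 rad with the gate at about 0.42, and carried it over the lip. I then eased it forward until it touched the back stop.
- **Finding the notch:** Contact came at a gate angle of about 0. The wrist force at touch was about 5 N, which works out to roughly 3 N at the keeper. I backed off 2 to 3 mm at the keeper and lowered the bar in small steps, with wrist forces of about 6 N or less.
- **Last checks:** The side and wrist pictures show the bar lying between the lip and the back stop. The bar's end is at about pixel (312, 194) in the side view. My model puts it at about 193 for a level bar, or 194.5 after correcting its offset in the first side picture. At release the tool was within 0.3 mm of its height when it first gripped the level bar.
- **Remaining uncertainty:** The gate angle of about +0.007 rad comes from my camera fit, which is good to roughly ±0.02. I judged the latch reading from pictures only. The mortar shows no sign of having moved; I did not re-measure it or the bowl, board and pestle, but the arm was never brought near those three.

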